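Run the touch mixer with the amber flask

TASK

Take the stoppered amber flask by its neck out of its cork ring and set it upright in the sprung ring cradle on top of the blue mixer. Then press it straight down until the cradle is most of the way down its travel, without ramming it, and finish while still gripping the neck and holding the flask pressed down, because the mixer runs only as long as it is held. Leave the clear flask and the other things on the bench where they are.

Things in the scene. Friction and masses are not known exactly. Their poses are not given: they have to be found in the camera images.
- amber_flask: Loose amber glass round-bottom flask with a black stopper, about 110 g, standing upright in a cork ring. Ball-shaped bulb 54 mm in diameter; straight neck 24 mm in diameter from 54 to 86 mm up, a 29 mm collar at 88 to 92 mm, stopper (25 mm wide head) up to 106 mm. Origin: the lowest point of the bulb; z points up the neck. In the cork ring the origin is 18 mm above the bench.
- neck (a point): Point on the axis of the amber flask's neck, 74 mm above its origin: where to grip.
- clear_flask: The same flask in clear glass with a blue stopper, in its own cork ring; not wanted. Origin: the lowest point of its bulb.
- amber_ring: Loose cork ring under the amber flask, 80 mm outside and 41 mm inside diameter, 28 mm high. Origin: centre of its underside.
- clear_ring: The same cork ring under the clear flask. Origin: centre of its underside.
- mixer: Fixed press-to-run vortex mixer: blue housing 150 mm (x) by 112 mm (y), grey top plate 87 mm above the bench, sloped black panel with dial at the -x end. The black ring cradle stands on a short shaft 22 mm to +x of the middle; its top is 124 mm above the bench when not pressed. Origin: centre of the underside, on the bench; z up.
- cradle (a point): On the axis of the cradle, where the lowest point of the flask's bulb comes to rest when the flask is seated; 115 mm above the bench when not pressed, and it moves down with the cradle. The rubber ring is 51 mm outside and 33 mm inside diameter, its top 8 mm above this point; the bulb centres itself in it.
- mixer_head (a joint): How far the sprung cradle is pressed down, in m: 0 up, 0.014 at the stop. The spring needs about 3.5 N to start moving, 8 N at 7.5 mm and 12 N at the stop (the flask's own weight does not move it); it rises again when let go. The touch switch is closed from 7 mm on.
- bottle: Loose white plastic reagent bottle with red cap, 58 mm in diameter, 135 mm high. Origin: centre of its underside.
- beaker: Loose small glass beaker, 60 mm in diameter, 75 mm high. Origin: centre of its underside.
- screwdriver: Loose red-handled screwdriver lying on the bench, 170 mm long. Origin on the bench below its middle.
- slide_box: Loose blue and grey slide box, 87 by 42 by 32 mm. Origin: centre of its underside.
Mind the look-alikes: they are no part of the job. What is meant by the amber_flask is not pink, and is the smaller of those in its own colour.

How it is judged:
By the outcome, as a careful person would: the job done as asked, in the order asked, and still so for the second after the job is handed in, while the arm keeps its last pose, push and grip.
It also fails if it takes over 38 s, if anything falls off the work surface, if the arm or the gripper's body presses on something with over 40 N, if the wrist force passes 120 N, or if a joint passes its speed limit or range.

ROBOT

A 6-joint arm with a two-finger parallel gripper is mounted at the origin on the work surface. World frame = base frame: x ahead of the robot, y to its left, z up, the work surface at z = 0. Lengths are in m, angles in rad, forces in N, time in s.
With the tool pointing down it reaches from about 0.35 to 0.775 m from the base axis. Payload 7.3 kg.
Tool frame: the origin (TCP) lies on the centre line of the jaws, within the pads' length; the fingertips stand 17 mm ahead of it and the grasp point (between the pads) lies 2 mm behind it (manip.finger_overhang is the distance from the TCP to the fingertips, in m); z points along the fingers, y is the line along which they close (so a half turn about z gives the same grasp; the last joint's range is limited). The gripper opens to 92 mm and grips with 3 to 60 N. Pads are 19 mm wide; open, the fingers measure 130 mm over their backs; the gripper's body (75 mm by 190 mm) begins 47 mm behind the grasp point.
Start: joints at [-1.327, 0.342, 1.524, -0, 1.275, -0.146], TCP at [0.2, -0.486, 0.244] pointing down, gripper open.
Joint ranges: [-2.53, 2.53], [-0.77, 2.02], [0.04, 2.7], [-1, 4.14], [0.28, 2.66], [-3.11, 3.11]. Speed limits (rad/s): [2.57, 2.57, 3.14, 3.14, 3.14, 3.14].

INTERFACE

Orientations are given as [roll, pitch, yaw] about the fixed x, y, z axes, in that order (R = Rz(yaw) Ry(pitch) Rx(roll)).
In Python, from bench import manip gives the robot as it stands. Calls block until the motion is done:
- manip.goto(position, orientation): joint-space move of the TCP to a pose.
- manip.servo_line(position, orientation=None, vel=0.15, threshold=None): straight line of the TCP; orientation=None keeps the orientation; vel is the mean speed in m/s. With threshold (N) it stops when the force on the tool has changed by that much, and returns True; else False.
- manip.move_joints(angles): joint-space move.
- manip.release() and manip.grab(effort=None): open the fingers fully, or close them until they stop; effort is the grip in N (None keeps the last).
- manip.sleep(seconds).
- manip.ik(position, orientation): joint angles nearest the present ones, or None.
- manip.capture(name): name is "scene" or "top" or "wrist"; returns the picture (420x560x3 uint8, blue, green, red); there is no depth.
- manip.calibration(name): a dict with "fx", "fy", "cx", "cy" (pixels), "camera_from_world" (4x4, takes a point from world to camera coordinates). Camera axes: x right, y down, z forward; pixel columns grow to the right and rows downward; lengths in m; the calibration is good to about 2 mm. A picture is of the moment at which its call begins: read the wrist's pose just before it. calibration takes no time and is no camera call; for the wrist camera it gives the pose at the moment of the call.
A pose or a line that the arm cannot do raises manip.MotionError and nothing moves.
- manip.sign_off(): hands the job in; it is judged then, once.
Trained networks look in the newest picture that a camera, given by its name, has taken for a name from the list of things; names that differ only in an ending like _2 or _b are one class to them, and where a whole thing is asked for, a point or a joint stands for the part that bears it (a point fixed in the world has none). Each returns a list of dicts, best first, with "p" (0 to 1); they miss things now and then, are a little off and sometimes report something else, mostly with a low value. They report only what shows in the picture. A call takes as long as a camera call. They do not tell look-alikes from the thing itself.
- manip.look_for(thing, camera): "bbox" ([centre column, centre row, width, height] in pixels, round what is visible of it).
- manip.regions_of(thing, camera): "pixels" (420x560 bool, what is visible of it) and "bbox" ([centre column, centre row, width, height] in pixels, round what is visible of it).
Readings, each from a call of its own:
- manip.get_clock(): time.
- manip.get_joint_pos(): joint angles.
- manip.get_dq(): joint speeds.
- manip.get_effort(): joint torques, N m.
- manip.get_tool_pos(): TCP position.
- manip.get_orientation(): TCP orientation.
- manip.get_contact_force(): force on the tool from outside, world axes, zero at the start.
- manip.get_ft_torque(): the same for the moment, N m.
- manip.get_opening(): finger opening in m.
- manip.get_grip_force(): force on a finger pad.
Only numpy, scipy, OpenCV 4.12 (cv2) and the standard library are available. Lean on these libraries where they do the work, as an engineer would, in place of code of your own. Each camera call takes 0.05 s, during which the arm holds its last target. There are 200 camera calls.

## Working session

There is one attempt and no reset: what is moved stays moved. The work goes in short steps, each a Python script; the robot and the scene stay as the last script left them, time stands still between calls to the robot, and variables do not carry over. Pictures are saved under pics/ and viewed, at most 10 in all, crops included, and the job is handed in when it is done.

```bash
mkdir -p pics; python3 - <<'E'
from bench import manip
import cv2,numpy as np
a=manip.capture("scene");b=manip.capture("top")
cv2.imwrite("pics/s.png",a);cv2.imwrite("pics/t.png",b)
for c in("scene","top"):
  print(c,manip.calibration(c))
  for t in("amber_flask","clear_flask","mixer","cradle","amber_ring","bottle","beaker"):
    print(t,[(round(d["p"],2),np.round(d["bbox"]).tolist()) for d in manip.look_for(t,c)])
print(manip.get_clock())
E
```

```text
scene {'fx': 442.8486176323366, 'fy': 442.8486176323366, 'cx': 280.44800629275335, 'cy': 216.04566524730393, 'camera_from_world': array([[-0.83676582,  0.54753825,  0.00498316,  0.47852749],
       [ 0.44139367,  0.67988181, -0.58560426, -0.16726903],
       [-0.32402869, -0.48781409, -0.81058178,  1.11079746],
       [ 0.        ,  0.        ,  0.        ,  1.        ]])}
amber_flask [(0.95, [332.0, 149.0, 33.0, 58.0]), (0.91, [281.0, 170.0, 18.0, 38.0]), (0.61, [309.0, 265.0, 26.0, 27.0])]
clear_flask [(0.97, [187.0, 163.0, 23.0, 39.0]), (0.39, [191.0, 182.0, 35.0, 35.0])]
mixer [(0.81, [308.0, 281.0, 110.0, 73.0])]
cradle [(0.89, [310.0, 265.0, 26.0, 28.0]), (0.61, [189.0, 181.0, 38.0, 34.0])]
amber_ring [(0.96, [284.0, 190.0, 33.0, 26.0])]
bottle [(0.8, [204.0, 298.0, 39.0, 54.0])]
beaker [(0.58, [281.0, 171.0, 22.0, 40.0]), (0.57, [262.0, 128.0, 20.0, 33.0])]
top {'fx': 446.77773737200096, 'fy': 446.77773737200096, 'cx': 281.2536112778537, 'cy': 202.90961118749212, 'camera_from_world': array([[-1.03206300e-02, -9.99944794e-01, -1.97329185e-03,
        -5.47865738e-02],
       [-9.85828694e-01,  1.05053333e-02, -1.67425877e-01,
         5.74485059e-01],
       [ 1.67437365e-01,  2.17387194e-04, -9.85882692e-01,
         9.08515286e-01],
       [ 0.00000000e+00,  0.00000000e+00,  0.00000000e+00,
         1.00000000e+00]])}
amber_flask [(0.97, [319.0, 316.0, 39.0, 34.0]), (0.73, [324.0, 250.0, 27.0, 26.0]), (0.6, [263.0, 274.0, 23.0, 26.0])]
clear_flask [(0.84, [385.0, 172.0, 30.0, 29.0])]
mixer [(0.79, [203.0, 209.0, 79.0, 98.0])]
cradle []
amber_ring [(0.94, [324.0, 250.0, 36.0, 40.0])]
bottle [(0.94, [242.0, 121.0, 28.0, 36.0])]
beaker [(0.69, [407.0, 274.0, 33.0, 30.0]), (0.16, [242.0, 122.0, 29.0, 37.0])]
0.8
```

View pics/s.png

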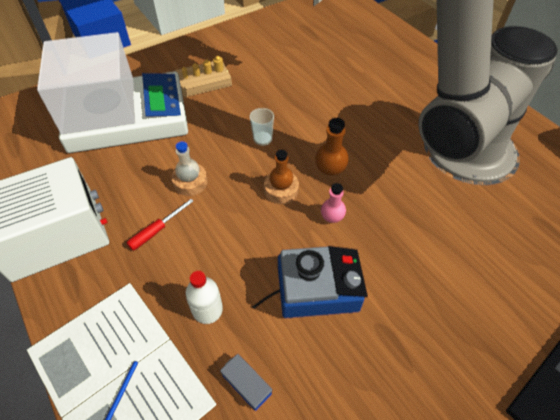

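View pics/t.png

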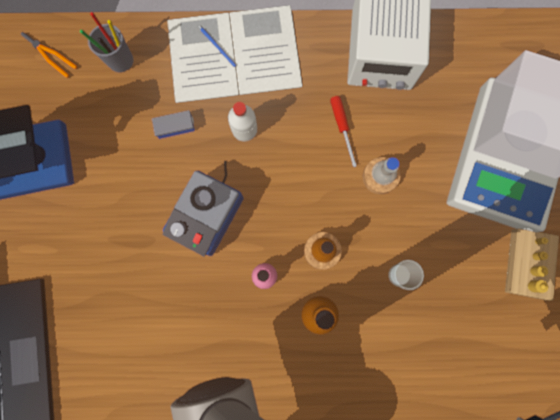

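The target is the small amber flask in the cork ring, at scene (281,170) and top (324,250). The amber flask at scene (332,149) is larger and the pink one is a decoy. The cradle is at scene (310,265) and top (203,198). I'll triangulate the target and cradle from enlarged crops.

```bash
python3 - <<'E'
import cv2,numpy as np
s=cv2.imread("pics/s.png");t=cv2.imread("pics/t.png")
def c(i,x,y,h=28): return cv2.resize(i[y-h:y+h,x-h:x+h],(380,292) if 0 else (292,292),interpolation=cv2.INTER_CUBIC)
cv2.imwrite("pics/c.png",np.vstack([np.hstack([c(s,281,172),c(t,324,250)]),np.hstack([c(s,310,265),c(t,203,198)])]))
E
```

```text
(no output)
```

View pics/c.png

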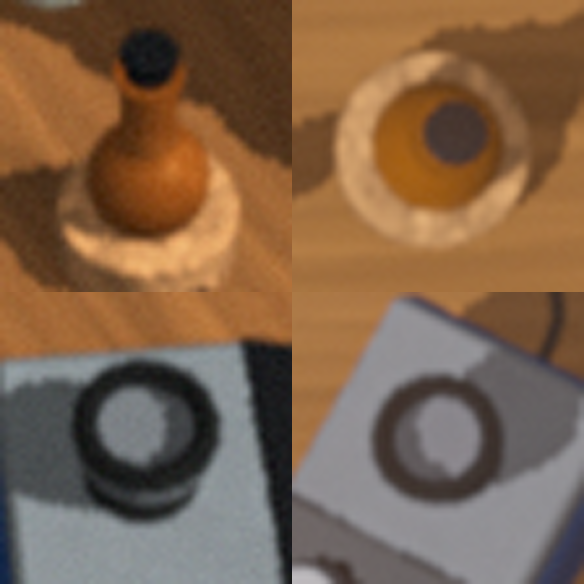

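Crop readings: the stopper, bulb and cradle ring show clearly in both views. I'll triangulate those and compare with the known heights.

```bash
cat >h.py <<'E'
from bench import manip
import cv2,numpy as np
def tri(ps,pt):
    P=[]
    for n in("scene","top"):
        c=manip.calibration(n);K=np.array([[c["fx"],0,c["cx"]],[0,c["fy"],c["cy"]],[0,0,1]]);P.append(K@c["camera_from_world"][:3])
    X=cv2.triangulatePoints(*P,np.array(ps,float),np.array(pt,float))[:,0];return X[:3]/X[3]
def atz(cam,p,z):
    c=manip.calibration(cam);T=c["camera_from_world"];R=T[:3,:3]
    d=R.T@[(p[0]-c["cx"])/c["fx"],(p[1]-c["cy"])/c["fy"],1];o=-R.T@T[:3,3]
    return o+d*(z-o[2])/d[2]
E
python3 - <<'E'
from h import *
f=lambda c,u:np.array(c)-28+(np.array(u)+.5)/5.214-.5
S=(281,172);T=(324,250);A=(310,265);B=(203,198)
for n,s,t,z in(("stop",f(S,(150,50)),f(T,(164,132)),.122),("bulb",f(S,(149,178)),f(T,(145,146)),.045),("crad",f(A,(147,133)),f(B,(146,146)),.123)):
  print(n,tri(s,t).round(4),atz("scene",s,z).round(4),atz("top",t,z).round(4))
print(atz("top",f(T,(142,148)),.024))
for n,p,z in(("pink",(264,276),.03),("big",(320,316),.05),("beaker",(403,274),.03)):print(n,atz("top",p,z).round(3))
E
```

```text
stop [ 0.4734 -0.1485  0.1241] [ 0.4721 -0.15    0.122 ] [ 0.4738 -0.1488  0.122 ]
bulb [ 0.4733 -0.1486  0.0454] [ 0.4729 -0.1487  0.045 ] [ 0.4735 -0.1488  0.045 ]
crad [0.5738 0.0956 0.1192] [0.5749 0.0976 0.123 ] [0.5735 0.0946 0.123 ]
[ 0.47402944 -0.14946112  0.024     ]
pink [ 0.42  -0.023  0.03 ]
big [ 0.338 -0.138  0.05 ]
beaker [ 0.421 -0.318  0.03 ]
```

Stopper and bulb agree to 1–2 mm and the heights match, so the flask is at (0.4733, -0.1487). I'll hover over the cradle for a wrist look, then hover over the flask.

```bash
python3 - <<'E'
from h import *
print(manip.get_orientation(),manip.get_contact_force())
O=[np.pi,0,-.2]
for p in((.4733,-.1487,.23),(.4733,-.1487,.09),(.574,.096,.27)):print(manip.ik(p,O))
E
```

```text
[3.14153107e+00 3.30159091e-05 3.89835974e-01] [ 0.34464231 -0.20494    -0.07158818]
[-4.59025546e-01  3.01357731e-01  1.62344086e+00 -4.44089210e-16
  1.21679406e+00  1.31177078e+00]
[-4.59025546e-01  4.75474822e-01  1.80210110e+00 -4.44089210e-16
  8.64016735e-01  1.31177078e+00]
[ 3.40559461e-02  4.30432555e-01  1.31526782e+00 -4.44089210e-16
  1.39589228e+00  1.80485227e+00]
```

```bash
python3 - <<'E'
from h import *
O=[np.pi,0,-.2]
manip.goto([.4733,-.1487,.23],O);print(manip.get_clock())
a=manip.capture("wrist");c=manip.calibration("wrist")
T=c["camera_from_world"];print("cam",(-T[:3,:3].T@T[:3,3]).round(3))
def pr(p):
  q=T[:3,:3]@p+T[:3,3];return int(c["fx"]*q[0]/q[2]+c["cx"]),int(c["fy"]*q[1]/q[2]+c["cy"])
for z in(.124,.045):
  u=pr([.4733,-.1487,z]);print(u);cv2.drawMarker(a,u,(0,255,0),0,12,1)
cv2.imwrite("pics/w1.png",a)
E
```

```text
2.4
cam [ 0.546 -0.164  0.371]
(274, 214)
(275, 193)
```

View pics/w1.png

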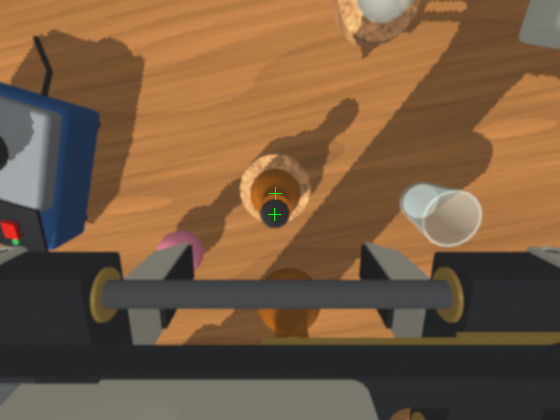

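The wrist view confirms the fix: the projected stopper (274,214) and bulb (275,193) land on the flask. Next: descend, grip, lift.

```bash
python3 - <<'E'
from h import *
print(manip.servo_line([.4733,-.1487,.0905],vel=.08,threshold=8))
print(manip.get_tool_pos())
manip.grab(35);print(manip.get_opening(),manip.get_grip_force(),manip.get_contact_force())
print(manip.servo_line([.4733,-.1487,.25],vel=.1))
print(manip.get_opening(),manip.get_grip_force(),manip.get_contact_force())
# hover beside cradle for a wrist look
manip.goto([.574,.096,.27],[np.pi,0,-.2]);print(manip.get_clock())
a=manip.capture("wrist");c=manip.calibration("wrist");T=c["camera_from_world"]
cv2.imwrite("pics/w2.png",a)
t=manip.get_tool_pos();print(t)
for p in((.574,.096,.123),(t[0],t[1],t[2]+.002-.074)):
  q=T[:3,:3]@p+T[:3,3];print(c["fx"]*q[0]/q[2]+c["cx"],c["fy"]*q[1]/q[2]+c["cy"])
cv2.imwrite("pics/s2.png",manip.capture("scene"))
s=cv2.imread("pics/s2.png")[130:330,200:420]
cv2.imwrite("pics/w2s.png",np.hstack([cv2.resize(a,(400,300)),cv2.resize(s,(330,300),interpolation=cv2.INTER_CUBIC)]))
E
```

```text
False
[ 0.47353384 -0.14881197  0.09087509]
0.026620505226381413 35.00003635883331 [-0.8369869   0.454757    0.24642254]
False
0.02668588060263451 34.99993443489075 [-0.39369698  0.84277184 -1.10247732]
8.1583
[0.57382731 0.09451584 0.26982839]
274.32168248229095 202.07769130201433
275.8349152318459 227.85898110117532
```

View pics/w2s.png

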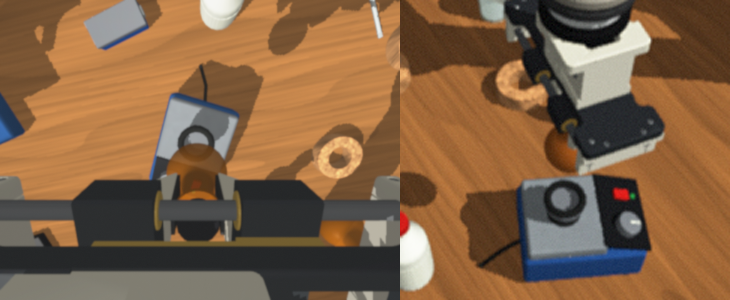

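The flask is held: the opening is stable and 1.1 N hangs from the tool, which fits 110 g. The cork ring stayed behind at its place. I'll back off 5 cm so the wrist camera sees the cradle unobstructed.

```bash
python3 - <<'E'
from h import *
manip.servo_line([.514,.096,.25],vel=.12);manip.sleep(.3)
t=manip.get_tool_pos();print(t,manip.get_orientation(),manip.get_contact_force())
c=manip.calibration("wrist");a=manip.capture("wrist");T=c["camera_from_world"]
b=manip.capture("scene");np.save("wc.npy",c,allow_pickle=True);cv2.imwrite("pics/w3.png",a)
def pr(c,p):
  T=c["camera_from_world"];q=T[:3,:3]@p+T[:3,3];return c["fx"]*q[0]/q[2]+c["cx"],c["fy"]*q[1]/q[2]+c["cy"]
def circ(im,c,o,r,z,col):
  for s in np.linspace(0,6.28,60):
    u=pr(c,[o[0]+r*np.cos(s),o[1]+r*np.sin(s),z]);cv2.circle(im,(int(u[0]*4+2),int(u[1]*4+2)),1,col,-1)
A=cv2.resize(a,None,fx=4,fy=4,interpolation=cv2.INTER_CUBIC);B=cv2.resize(b,None,fx=4,fy=4,interpolation=cv2.INTER_CUBIC)
d=manip.calibration("scene")
def sil(im,c,C,r,col): # sphere outline
  T=c["camera_from_world"];o=-T[:3,:3].T@T[:3,3];v=C-o;L=np.linalg.norm(v);n=v/L
  e=np.cross(n,[1,0,0.3]);e/=np.linalg.norm(e);f=np.cross(n,e);k=C-n*r*r/L;rr=r*np.sqrt(1-r*r/L/L)
  for s in np.linspace(0,6.28,60):
    u=pr(c,k+rr*(e*np.cos(s)+f*np.sin(s)));cv2.circle(im,(int(u[0]*4+2),int(u[1]*4+2)),1,col,-1)
C=np.array([t[0],t[1],t[2]+.002-.074+.027])
for im,cc in((A,c),(B,d)):
  circ(im,cc,(.574,.096),.0255,.120,(0,255,0));sil(im,cc,C,.027,(255,255,0))
u=pr(c,[.56,.096,.14]);w=pr(d,[.55,.09,.14])
cr=lambda im,u:im[int(u[1]*4)-240:int(u[1]*4)+240,int(u[0]*4)-200:int(u[0]*4)+200]
cv2.imwrite("pics/w3c.png",np.hstack([cr(A,u),cr(B,w)]));print(u,w)
E
```

```text
[0.51437315 0.0959506  0.24994088] [-3.14158116e+00 -6.93209484e-05 -2.00094516e-01] [ 0.20684262  0.36433641 -1.19187281]
(np.float64(264.63646094508977), np.float64(159.32202945078285)) (np.float64(319.4558424155896), np.float64(247.2955508906658))
```

View pics/w3c.png

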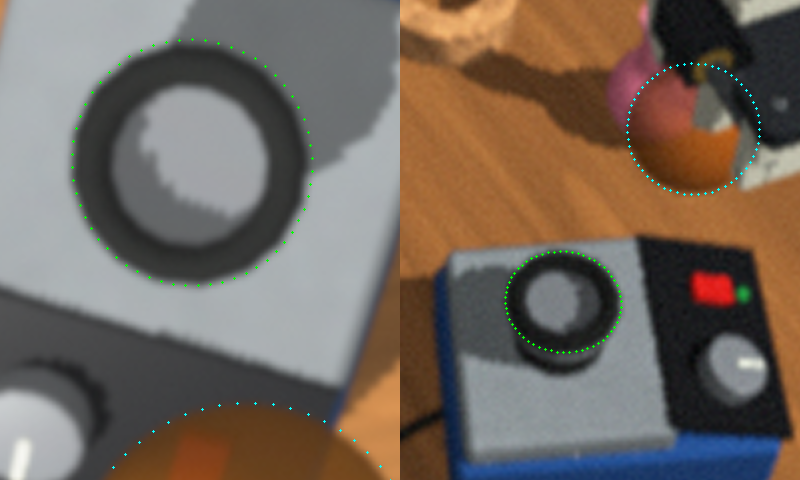

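The overlays match in both views: the cradle ring at (0.574, 0.096) and the bulb outline under the gripper, so the flask hangs upright. I'll lower it onto the cradle, stopping at contact.

```bash
python3 - <<'E'
from h import *
manip.servo_line([.574,.0962,.25],vel=.12)
manip.servo_line([.574,.0962,.197],vel=.06);manip.sleep(.2);print(manip.get_tool_pos(),manip.get_contact_force())
print(manip.servo_line([.574,.0962,.180],vel=.015,threshold=2.5))
manip.sleep(.2);print(manip.get_tool_pos(),manip.get_contact_force(),manip.get_ft_torque(),manip.get_opening(),manip.get_clock())
E
```

```text
[0.5741752  0.09622773 0.19738172] [-0.06584824 -0.8528876  -1.33031098]
True
[0.57360334 0.09626905 0.18694218] [ 0.36702846 -0.10855981  3.05351437] [0.09776791 0.07967076 0.04311552] 0.026547144386013456 12.1167
```

Contact came at TCP z ≈ 0.187, as predicted (0.1879). Now a slow press.

```bash
python3 - <<'E'
from h import *
for z in(.183,.180,.1775,.1765):
  r=manip.servo_line([.574,.0962,z],vel=.012,threshold=9);manip.sleep(.15)
  print(r,manip.get_tool_pos().round(4),manip.get_contact_force().round(2),round(manip.get_opening(),4))
print(manip.get_clock(),manip.get_grip_force())
c=manip.calibration("wrist");a=manip.capture("wrist");b=manip.capture("scene")
A=cv2.resize(a[110:310,165:385],(440,400),interpolation=cv2.INTER_CUBIC);B=cv2.resize(b[215:315,265:375],(440,400),interpolation=cv2.INTER_CUBIC)
cv2.imwrite("pics/f.png",np.hstack([A,B])[:,:800])
E
```

```text
False [0.574  0.0962 0.1832] [-1.02  0.67  5.67] 0.0266
False [0.5742 0.0962 0.1805] [-1.39 -0.42  7.27] 0.0265
False [0.5743 0.0962 0.1783] [-2.35  0.39  8.14] 0.0266
False [0.5743 0.0962 0.1773] [-0.93  0.49  8.52] 0.0265
14.1833 35.00101625919342
```

View pics/f.png

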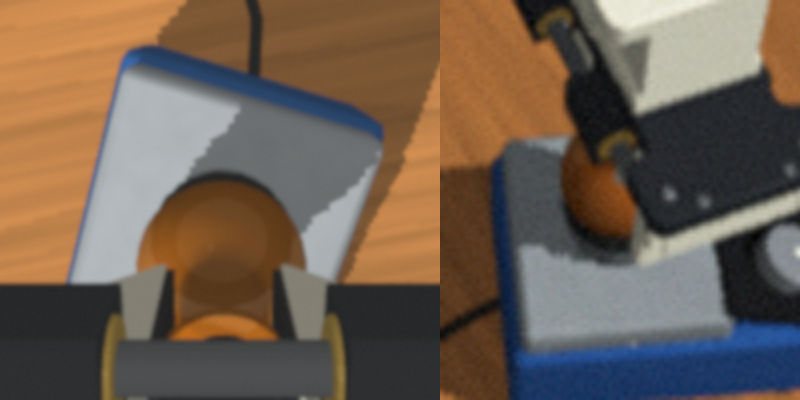

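The bulb is seated in the cradle, which has gone down. Force (8.5 N plus the 1.2 N flask weight) and geometry (0.1879 − 0.1773) both give about 10.5 mm of the 14 mm travel. I'll add a slight margin, hold and hand in.

```bash
python3 - <<'E'
from h import *
manip.servo_line([.574,.0962,.1758],vel=.01);manip.sleep(1)
print(manip.get_tool_pos(),manip.get_contact_force(),manip.get_opening(),manip.get_grip_force(),manip.get_clock())
print(manip.sign_off())
E
```

```text
[0.57435701 0.0961644  0.17670809] [-1.37123697 -1.41375082  9.51734402] 0.026682464269002813 35.001012682914734 15.5333
the job is handed in; nothing more can be done
None
```

I handed the job in at 15.5 s. The amber flask is upright in the mixer cradle, gripped by the neck and held about 11 mm down the 14 mm travel, estimated from the force and tool height. I moved nothing else on purpose, but took no final picture of the whole bench.

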